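# Lock the clamp's setting nut with its jam nut

### The arm

A 6-joint arm with a two-finger parallel gripper is mounted at the origin on a cart in front of the work surface, level with it; the furniture and walls round the work are solid. World frame = base frame: x ahead of the robot, y to its left, z up, the work surface at z = 0. Lengths are in m, angles in rad, forces in N, time in s.
With the tool pointing down it reaches from about 0.3 to 0.875 m from the base axis. Payload 6.4 kg.
Tool frame: the origin (TCP) lies between the finger pads; the fingertips stand 25 mm ahead of it and the grasp point (between the pads) lies 6 mm ahead of it; y points along the fingers, z is the direction in which the jaws open and shut, and the axes are right-handed (so a half turn about y gives the same grasp; the last joint's range is limited). The gripper opens to 88 mm and grips with 3 to 60 N. Pads are 18 mm wide; open, the fingers measure 123 mm over their backs; the gripper's body (75 mm by 187 mm) begins 45 mm behind the grasp point.
Start: joints at [-1.359, 0.181, 1.607, -0, 1.354, -0.206], TCP at [0.233, -0.526, 0.264] pointing down, gripper open.
Joint ranges: [-2.99, 2.99], [-0.89, 2.07], [0.3, 2.58], [-1.14, 4.28], [0, 2.63], [-3.12, 3.12]. Speed limits (rad/s): [2.57, 2.57, 3.01, 3.14, 3.14, 3.14].

### API

Orientations are given as a 3x3 rotation matrix whose columns are the frame's x, y, z axes.
In Python, from plant import arm gives the robot as it stands. The module is installed in compiled form; this text tells all that it offers.
- The arm moves only by the tool jog_arm, never from a script. Its argument "plan" is a list of rows, each an object with "gripper": the opening, from 0 (shut) to 1 (fully open); "travel": the shift along the tool's x, y, z in mm, a list of three; "turn": the turn about the tool's y in degrees. In form: [{"gripper": gripper, "travel": [x, y, z], "turn": turn}, ...]. A call has 1 to 20 rows; each row is the pose to reach, as a shift and turn from the pose commanded when the call began, along the tool's axes at that moment; what a row does not reach only later rows make up. A row lasts 1/8 s, in which the tool goes at most 62.5 mm and 10.7 degrees, less where a joint would pass 70% of its speed; a pose out of reach is approached as far as the arm can. A call with a gripper value outside its range is refused whole. The fingers move at their own pace and stop on an object; the grip force is fixed at half the most. Time passes only in rows, so rows that repeat a pose let the fingers close. It gives the time, the measured TCP pose, the force and the opening at its end, in the units of the state.
- arm.state(): the state, without advancing time (a new reading comes with each control period).
- arm.snapshot(name): name is "side" or "top"; returns (picture, depth): 384x512x3 uint8, red, green, blue; 384x512 float32, m along the optical axis (not along the pixel's ray), 0 where there is no reading.
- arm.camera_model(name): a dict with "camera_matrix" (3x3 intrinsics, pixels), "position" and "rotation" of the camera in the world. Camera axes: x right, y down, z forward; pixel columns grow to the right and rows downward; lengths in m; the calibration is good to about 2 mm. A picture is of the moment at which its call begins. camera_model takes no time and is no camera call.
- arm.sign_off(): hands the job in, once; it reports no verdict.
Trained networks look in the newest picture that a camera, given by its name, has taken for a name from the list of things; names that differ only in an ending like _2 or _b are one class to them, and where a whole thing is asked for, a point or a joint stands for the part that bears it (a point fixed in the world has none). Each returns a list of dicts, best first, with "confidence" (0 to 1); they miss things now and then, are a little off and sometimes report something else, mostly with a low value. They report only what shows in the picture. A call takes as long as a camera call.
- arm.search_frame(camera, query): "position" ([x, y, z] in m, in world coordinates, good to about 4 mm: the middle of the surface that is visible of it).
- arm.masks_of(camera, query): "region" (384x512 bool, what is visible of it).
The state is a dict: "time": time; "joint_positions": joint angles; "dq": joint speeds; "joint_efforts": joint torques, N m; "tool_pos": TCP position; "tool_rot": TCP orientation; "ft_force": force on the tool from outside, world axes, zero at the start; "ft_torque": the same for the moment, N m; "finger_gap": finger opening in m.
Only numpy, scipy, OpenCV 4.12 (cv2) and the standard library are available. Lean on these libraries where they do the work, as an engineer would, in place of code of your own. Each camera call takes 0.05 s, during which the arm holds its last target.

### The job

The sample clamp has two studs: the right-hand one is already locked, on the left-hand one the large grey hexagonal lock nut still stands off the small steel setting nut below it. Run that lock nut down (clockwise from above) and tighten it against the setting nut until the spring washer between them is pressed fully flat, but do not let the setting nut turn. Then let go, and leave the other things lying round the clamp where they are.

Things in the scene. Friction and masses are not known exactly. Their poses are not given: they have to be found in the camera images.
- fixture: The sample clamp, fixed to the bench: grey base 84 x 176 mm (local x by y), top at 14 mm; a 28 x 150 x 12 mm metal clamp bar along y above it (top at 34 mm); threaded steel studs, 20 mm thick, tops 100 mm up, at local y = +56 and -56 mm. The nuts to lock are on the +56 one; the other is locked (its lock nut spans 54 to 74 mm). Origin: centre of the underside, z up.
- lock_nut_centre (a point): Centre of the lock nut to be turned, on the stud's axis. Grey printed hexagon nut, 36 mm across flats (41.6 over corners), 20 mm tall; its x axis is normal to a pair of flats (others every 60 degrees), z up. Right-hand thread, 4 mm lead: clockwise from above lowers it 0.64 mm per rad. It starts 2 to 4.2 rad above the point where its washer lands, runs freely (0.03 N m) and stays where left.
- washer_seat (a point): Centre of the setting nut's top face, on the stud's axis, 50 mm above the bench. The conical steel spring washer (30 mm across, 4 mm high when free) hangs captive under the lock nut and lands here. Pressing it flat then takes about 0.7 rad more of the lock nut at 0.16 rising to 0.26 N m (less when standing still); once flat it stops dead and the torque climbs steeply.
- set_nut_centre (a point): Centre of the setting nut: steel hexagon nut, 28 mm across flats (32.3 over corners), 16 mm tall, under the lock nut on the same stud, spanning 34 to 50 mm above the bench. It must stay as set; only friction holds it, and it turns along when more than 0.7 N m is passed on to it.
- set_nut_corner (a point): A point on the setting nut 15.5 mm from its axis, half-way up: shows whether that nut has turned.
- spool_mid (a point): Solder spool standing by the clamp, 54 mm diameter, 40 mm tall, loose bystander; its centre.
- attenuator_mid (a point): Black finned attenuator lying by the clamp, 20 x 58 x 20 mm, loose bystander; its centre.
- adapter_mid (a point): Small brass coaxial adapter lying by the clamp, 11 x 28 x 10 mm, loose bystander; its centre.
- wrench_mid (a point): Torque wrench lying by the clamp, 19 x 147 x 10 mm, loose bystander, too small for these nuts; its centre.

How it is judged:
By the outcome, as a careful person would: the job done as asked, in the order asked, and still so for the second after the job is handed in, with the robot touching nothing.
It also fails if it takes over 70 s, if anything falls off the work surface, if the arm or the gripper's body presses on something with over 40 N, if the wrist force passes 120 N, or if a joint passes its speed limit or range.

## Working session

There is one attempt and no reset: what is moved stays moved. The work goes in short steps, Python scripts to look and compute and a tool call to move; the robot and the scene stay as the last step left them, time stands still between calls to the robot, and variables do not carry over. Pictures are saved under pics/ and viewed, and the job is handed in when it is done.

Besides the shell and the picture viewer there is one more tool, called after "Call:" in YAML: its name, and indented under it one key for each argument. jog_arm: Moves the arm, as the interface text tells. Its arguments: {"type":"object","properties":{"plan":{"type":"array","items":{"type":"object","properties":{"gripper":{"type":"number"},"travel":{"type":"array","items":{"type":"number"}},"turn":{"type":"number"}}}}},"required":["plan"]}

```bash
mkdir -p pics; cat > h.py <<'E'
import numpy as np, cv2
from plant import arm
def shot(cam,name):
    p,d=arm.snapshot(cam); cv2.imwrite(f'pics/{name}.png',p[:,:,::-1]); np.save(f'pics/{name}_d.npy',d); return p,d
def world(cam,d):
    m=arm.camera_model(cam);K=np.array(m['camera_matrix'])
    v,u=np.mgrid[:d.shape[0],:d.shape[1]]
    P=np.stack([(u-K[0,2])/K[0,0]*d,(v-K[1,2])/K[1,1]*d,d],-1)
    return P@np.array(m['rotation']).T+np.array(m['position'])
E
python3 - <<'E'
from h import *
s=arm.state()
for k in s: print(k,np.round(s[k],4).tolist())
for c in ('top','side'):
    shot(c,c+'0'); m=arm.camera_model(c); print(c,m)
    for q in ('lock_nut_centre','set_nut_centre','fixture','spool_mid','attenuator_mid','adapter_mid','wrench_mid','washer_seat','set_nut_corner'):
        print(c,q,[(np.round(r['position'],4).tolist(),round(r['confidence'],2)) for r in arm.search_frame(c,q)])
E
```

```text
time 0.0
joint_positions [-1.3593, 0.1816, 1.608, -0.0, 1.3538, -0.2063]
dq [-0.0001, 0.0004, -0.0001, 0.0002, 0.0009, -0.0005]
joint_efforts [-0.0005, -43.3864, -34.1852, 0.0703, 0.0386, -0.0002]
tool_pos [0.2332, -0.525, 0.2628]
tool_rot [[-0.914, -0.0004, 0.4057], [-0.4057, 0.0018, -0.914], [-0.0003, -1.0, -0.0018]]
ft_force [0.0542, 0.0822, 0.2088]
ft_torque [0.031, 0.0381, -0.0371]
finger_gap 0.0885
top {'camera_matrix': array([[485.47166556,   0.        , 249.21631292],
       [  0.        , 485.47166556, 193.47118552],
       [  0.        ,   0.        ,   1.        ]]), 'position': array([0.48711938, 0.06120523, 0.93085097]), 'rotation': array([[ 0.00754278, -0.99652147,  0.08299439],
       [-0.9996982 , -0.00945522, -0.02267415],
       [ 0.02338001, -0.08279832, -0.99629203]])}
top lock_nut_centre [([0.5366, 0.0149, 0.0167], 0.49)]
top set_nut_centre [([0.5328, 0.0716, 0.0766], 0.59)]
top fixture [([0.5357, 0.0173, 0.0132], 0.78), ([0.5389, 0.0683, 0.0716], 0.28)]
top spool_mid [([0.6333, 0.0805, 0.0392], 0.69)]
top attenuator_mid []
top adapter_mid [([0.4652, 0.0696, 0.00
[... 366 characters left out ...]
    ]]), 'position': array([ 0.32878543, -0.60097637,  0.57433253]), 'rotation': array([[ 0.94887428, -0.17011033,  0.26589486],
       [-0.31528579, -0.55145281,  0.77233067],
       [ 0.01524705, -0.81667758, -0.57689276]])}
side lock_nut_centre [([0.5334, 0.058, 0.075], 0.78), ([0.6304, 0.0703, 0.0317], 0.49)]
side set_nut_centre [([0.5343, 0.061, 0.0694], 0.81)]
side fixture [([0.5364, -0.0198, 0.0164], 0.64)]
side spool_mid [([0.6312, 0.0691, 0.0327], 0.87)]
side attenuator_mid [([0.5317, 0.1566, 0.0146], 0.45)]
side adapter_mid []
side wrench_mid [([0.5567, -0.1055, 0.012], 0.94)]
side washer_seat [([0.5345, -0.0174, 0.0153], 0.63)]
side set_nut_corner [([0.5337, 0.0636, 0.068], 0.72)]
```

View pics/top0.png

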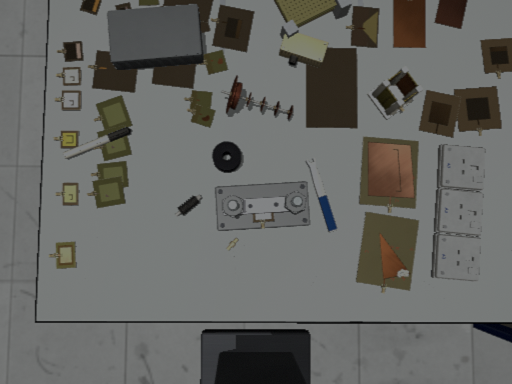

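View pics/side0.png

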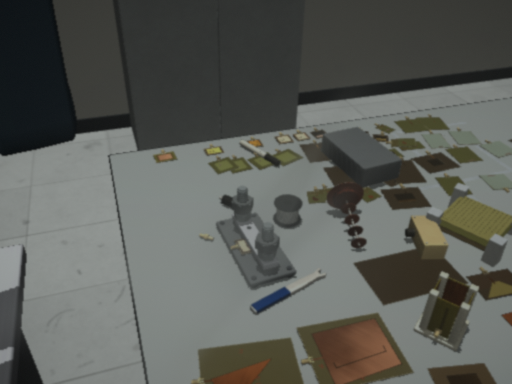

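```bash
python3 - <<'E'
from h import *
t=cv2.imread('pics/top0.png'); s=cv2.imread('pics/side0.png')
a=cv2.resize(t[135:265,165:345],None,fx=4.4,fy=4.4,interpolation=cv2.INTER_CUBIC); cv2.imwrite('pics/topc.png',a)
a=cv2.resize(s[165:295,190:330],None,fx=4.6,fy=4.6,interpolation=cv2.INTER_CUBIC); cv2.imwrite('pics/sidec.png',a)
for c in('top','side'):
    d=np.load(f'pics/{c}0_d.npy'); W=world(c,d)
    m=(d>0)&(W[...,0]>.4)&(W[...,0]<.72)&(W[...,1]>-.15)&(W[...,1]<.22)
    z=W[m]
    for lo,hi in((.005,.019),(.026,.04),(.055,.088),(.09,.11)):
        q=z[(z[:,2]>lo)&(z[:,2]<hi)]
        for nm,f in(('L',q[(q[:,1]>.04)&(q[:,1]<.11)&(abs(q[:,0]-.537)<.04)]),('R',q[(q[:,1]<-.02)&(q[:,1]>-.09)&(abs(q[:,0]-.537)<.04)])):
            if len(f): print(c,lo,nm,len(f),f.mean(0).round(4),f.min(0).round(4),f.max(0).round(4))
    b=W[...,2]; print(c,'table z',np.median(b[m&(abs(b)<.01)]))
    q=m&(b>.009)&(b<.019)&(abs(W[...,0]-.537)<.065)&(W[...,1]>-.09)&(W[...,1]<.125)
    n,l,st,ce=cv2.connectedComponentsWithStats(q.astype(np.uint8)); i=1+np.argmax(st[1:,4])
    r=cv2.minAreaRect(W[l==i][:,:2].astype(np.float32)*1000); print(c,'base rect',r)
    # heights around left stud
E
```

```text
top 0.005 L 921 [0.5357 0.0739 0.0142] [0.4978 0.0403 0.0088] [0.5758 0.1054 0.0186]
top 0.005 R 657 [ 0.5349 -0.0482  0.0141] [ 0.5025 -0.0896  0.0066] [ 0.577  -0.02    0.0187]
top 0.026 L 117 [0.5373 0.0494 0.0341] [0.5233 0.0409 0.0272] [0.5517 0.089  0.0376]
top 0.026 R 56 [ 0.5407 -0.0236  0.0339] [ 0.5299 -0.0575  0.0304] [ 0.5558 -0.02    0.0375]
top 0.055 L 262 [0.5362 0.0709 0.0753] [0.5167 0.0542 0.0612] [0.5574 0.0879 0.0879]
top 0.055 R 263 [ 0.5436 -0.0383  0.0731] [ 0.5246 -0.0581  0.0567] [ 0.5638 -0.0218  0.088 ]
top 0.09 L 95 [0.5368 0.0712 0.0993] [0.5277 0.0631 0.093 ] [0.5467 0.0803 0.1045]
top 0.09 R 102 [ 0.5447 -0.0401  0.0988] [ 0.5356 -0.0492  0.09  ] [ 0.5532 -0.0314  0.1045]
top table z 0.00028033389614667836
top base rect ((541.0315551757812, 15.099761962890625), (83.99617767333984, 176.0494384765625), 4.012691974639893)
side 0.005 L 459 [0.5283 0.0701 0.0143] [0.497  0.0402 0.0084] [0.577  0.1015 0.0188]
side 0.005 R 897 [ 0.5347 -0.0551  0.0134] [ 0.5011 -0.0899  0.0055] [ 0.577  -0.02    0.0189]
side 0.026 L 167 [0.5342 0.0554 0.034 ] [0.5216 0.0401 0.026 ] [0.5525 0.0849 0.0399]
side 0.026 R 198 [ 0.541  -0.0519  0.0328] [ 0.529  -0.0632  0.026 ] [ 0.5595 -0.0202  0.04  ]
side 0.055 L 353 [0.5343 0.0606 0.0717] [0.5169 0.0495 0.0553] [0.5581 0.0895 0.0875]
side 0.055 R 438 [ 0.5414 -0.0506  0.0707] [ 0.5242 -0.0622  0.0552] [ 0.5652 -0.0247  0.0871]
side 0.09 L 87 [0.5357 0.0662 0.0973] [0.527  0.0594 0.0904] [0.546  0.0777 0.1022]
side 0.09 R 111 [ 0.5434 -0.0452  0.0974] [ 0.5353 -0.053   0.0905] [ 0.5541 -0.0346  0.1019]
side table z 0.0002477790521890899
side base rect ((540.5928955078125, 12.632331848144531), (85.05118560791016, 179.72044372558594), 3.7961068153381348)
```

View pics/topc.png

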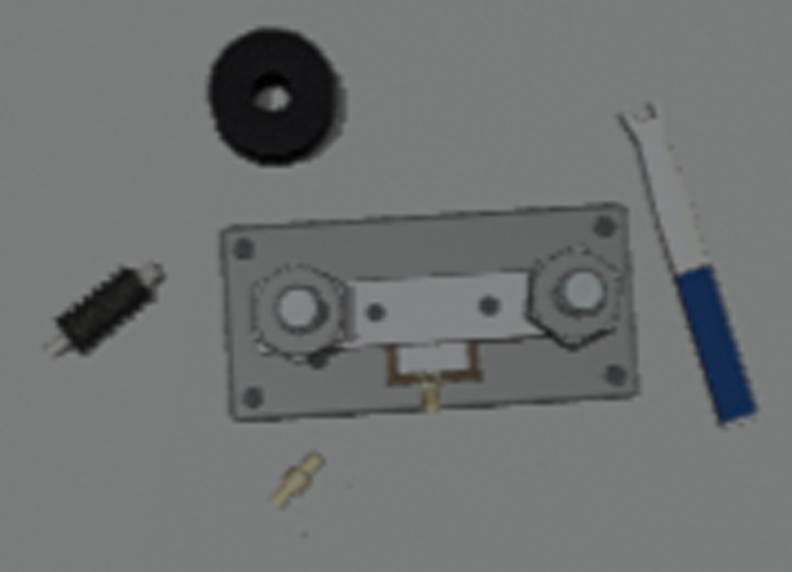

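View pics/sidec.png

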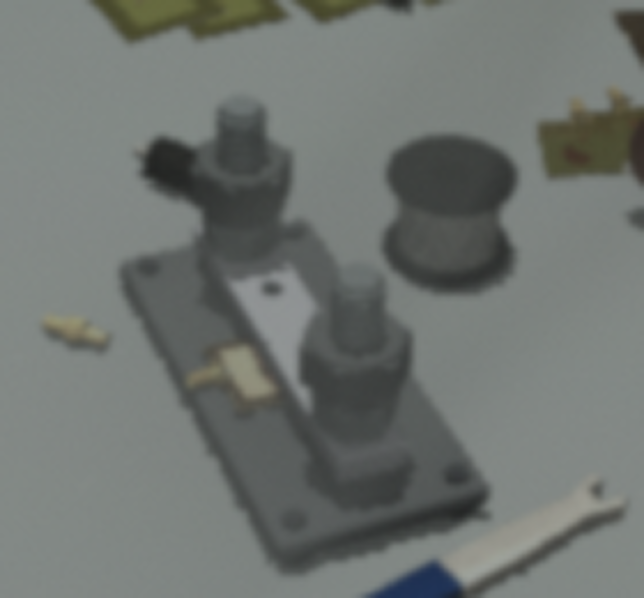

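```bash
python3 - <<'E'
from h import *
d=np.load('pics/top0_d.npy');W=world('top',d)
C=np.array([.537,.0712])
R=np.hypot(W[...,0]-C[0],W[...,1]-C[1])
m=(R<.035)&(d>0)&(W[...,2]>.055)&(W[...,2]<.09)
z=W[m]; print(np.histogram(z[:,2],bins=np.arange(.055,.091,.002)))
ring=(R>.012)&(R<.017)&(W[...,2]<.09)&(W[...,2]>.06); print('top z',np.median(W[ring][:,2]))
# Multi-frame average: take several depth frames? single first: fit hexagon
from scipy.optimize import minimize
def fit(cx0,cy0,sel,alln):
    best=[]
    for yaw in np.radians(np.arange(0,60,1.)):
        for cx in np.arange(-3,3.1,.5)*1e-3:
            for cy in np.arange(-3,3.1,.5)*1e-3:
                P=alln[:,:2]-[cx0+cx,cy0+cy]
                h=np.max([abs(P@[np.cos(yaw+k*np.pi/3),np.sin(yaw+k*np.pi/3)]) for k in range(3)],0)
                ins=h<.018
                best.append((np.sum(ins!=sel),np.degrees(yaw),cx,cy))
    best.sort(); return best[:12]
for nm,c in(('L',C),('R',np.array([.5446,-.0403]))):
    R=np.hypot(W[...,0]-c[0],W[...,1]-c[1]); a=(R<.03)&(d>0)
    al=W[a].copy(); sel=al[:,2]>.066
    # project everything to the same image ray plane z=.077
    cam=arm.camera_model('top')['position']; zt=.0765 if nm=='L' else .074
    t=(zt-cam[2])/(al[:,2]-cam[2]); al=cam+(al-cam)*t[:,None]
    # stud pixels ok (inside)
    for b in fit(*c,sel,al): print(nm,b)
E
```

```text
(array([  0,   0,   0,   2,   1,   1,   0,   4,  10,  95, 103,  39,   3,
         1,   1,   1,   1]), array([0.055, 0.057, 0.059, 0.061, 0.063, 0.065, 0.067, 0.069, 0.071,
       0.073, 0.075, 0.077, 0.079, 0.081, 0.083, 0.085, 0.087, 0.089]))
top z 0.07546993082378861
L (np.int64(3), np.float64(31.0), np.float64(0.0), np.float64(-0.0005))
L (np.int64(4), np.float64(29.999999999999996), np.float64(0.0), np.float64(0.0))
L (np.int64(4), np.float64(31.0), np.float64(0.0), np.float64(0.0))
L (np.int64(6), np.float64(29.999999999999996), np.float64(0.0), np.float64(-0.0005))
L (np.int64(6), np.float64(32.0), np.float64(0.0), np.float64(-0.0005))
L (np.int64(6), np.float64(32.0), np.float64(0.0), np.float64(0.0))
L (np.int64(7), np.float64(33.0), np.float64(0.0), np.float64(0.0))
L (np.int64(8), np.float64(29.000000000000004), np.float64(0.0), np.float64(0.0))
L (np.int64(8), np.float64(29.999999999999996), np.float64(-0.0005), np.float64(-0.0005))
L (np.int64(8), np.float64(29.999999999999996), np.float64(-0.0005), np.float64(0.0))
L (np.int64(8), np.float64(32.0), np.float64(-0.0005), n
[... 251 characters left out ...]
, np.float64(24.000000000000004), np.float64(0.0), np.float64(0.0005))
R (np.int64(6), np.float64(27.0), np.float64(0.0), np.float64(0.0005))
R (np.int64(7), np.float64(26.0), np.float64(0.0), np.float64(0.0005))
R (np.int64(8), np.float64(23.0), np.float64(0.0), np.float64(0.0))
R (np.int64(9), np.float64(25.0), np.float64(0.0), np.float64(0.0))
R (np.int64(9), np.float64(26.0), np.float64(0.0), np.float64(0.0))
R (np.int64(9), np.float64(28.0), np.float64(0.0), np.float64(0.0005))
R (np.int64(10), np.float64(22.0), np.float64(0.0), np.float64(0.0005))
R (np.int64(10), np.float64(23.0), np.float64(0.0), np.float64(0.0005))
R (np.int64(11), np.float64(22.0), np.float64(0.0), np.float64(0.0))
```

Call:
jog_arm:
  plan:
    - {"gripper": 1,"travel": [-26,0,-21],"turn": -6}
    - {"gripper": 1,"travel": [-52,0,-42],"turn": -12}
    - {"gripper": 1,"travel": [-78,0,-63],"turn": -18}
    - {"gripper": 1,"travel": [-104,0,-84],"turn": -24}
    - {"gripper": 1,"travel": [-130,0,-105],"turn": -30}
    - {"gripper": 1,"travel": [-156,0,-127],"turn": -36}
    - {"gripper": 1,"travel": [-182,0,-148],"turn": -42}
    - {"gripper": 1,"travel": [-208,0,-169],"turn": -48}
    - {"gripper": 1,"travel": [-234,0,-190],"turn": -54}
    - {"gripper": 1,"travel": [-260,0,-211],"turn": -60}
    - {"gripper": 1,"travel": [-286,0,-232],"turn": -66}
    - {"gripper": 1,"travel": [-312,0,-253],"turn": -72}
    - {"gripper": 1,"travel": [-338,0,-274],"turn": -78}
    - {"gripper": 1,"travel": [-364,0,-295],"turn": -84}
    - {"gripper": 1,"travel": [-390,0,-316],"turn": -90}
    - {"gripper": 1,"travel": [-416,0,-337],"turn": -96}
    - {"gripper": 1,"travel": [-442,0,-359],"turn": -102}
    - {"gripper": 1,"travel": [-468,0,-380],"turn": -108}
    - {"gripper": 1,"travel": [-494,0,-401],"turn": -114}
    - {"gripper": 1,"travel": [-519.6,0,-421.7],"turn": -120}

```text
time: 3.5
tool_pos: [0.5376, 0.0718, 0.2638]
tool_rot: [[0.811, 0.0, 0.586], [-0.586, -0.0, 0.811], [0.0, -1.0, 0.0]]
ft_force: [0.3, -1.0, 0.4]
finger_gap: 0.0883
```

Call:
jog_arm:
  plan:
    - {"gripper": 1,"travel": [0,0,0],"turn": -8}
    - {"gripper": 1,"travel": [0,0,0],"turn": -16}
    - {"gripper": 1,"travel": [0,0,0],"turn": -24}
    - {"gripper": 1,"travel": [0,0,0],"turn": -32}
    - {"gripper": 1,"travel": [0,0,0],"turn": -40}
    - {"gripper": 1,"travel": [0,0,0],"turn": -48}
    - {"gripper": 1,"travel": [0,0,0],"turn": -56}
    - {"gripper": 1,"travel": [0,0,0],"turn": -64}
    - {"gripper": 1,"travel": [0,0,0],"turn": -72}
    - {"gripper": 1,"travel": [0,0,0],"turn": -80}
    - {"gripper": 1,"travel": [0,0,0],"turn": -88}
    - {"gripper": 1,"travel": [0,0,0],"turn": -97}
    - {"gripper": 1,"travel": [0,0,0],"turn": -97}
    - {"gripper": 1,"travel": [0,0,0],"turn": -97}

```text
time: 5.25
tool_pos: [0.5371, 0.0707, 0.2637]
tool_rot: [[0.488, 0.0, -0.873], [0.873, 0.0, 0.488], [0.0, -1.0, -0.0]]
ft_force: [0.5, -0.0, 0.6]
finger_gap: 0.0879
```

```bash
cat > st.py <<'E'
from h import *
s=arm.state()
for k in ('time','joint_positions','tool_pos','ft_force','ft_torque','finger_gap'): print(k,np.round(s[k],4).tolist())
R=np.array(s['tool_rot']);print(R.round(4).tolist(),'yawz',np.degrees(np.arctan2(R[1,2],R[0,2])))
e=np.array([.537,.0711,.0655])-np.array(s['tool_pos']); print('to target in tool mm',(R.T@e*1000).round(2))
E
python3 st.py
```

```text
time 5.25
joint_positions [-0.0883, 0.1066, 1.6908, 0.0, 1.3442, -2.7197]
tool_pos [0.5371, 0.0707, 0.2637]
ft_force [0.5092, -0.0493, 0.5588]
ft_torque [0.1376, -0.116, 0.0116]
finger_gap 0.0879
[[0.4883, 0.0001, -0.8727], [0.8727, 0.0, 0.4883], [0.0, -1.0, -0.0]] yawz 150.76839952812983
to target in tool mm [  0.26 198.25   0.29]
```

Call:
jog_arm:
  plan:
    - {"gripper": 1,"travel": [0.2,25,0.3],"turn": 0}
    - {"gripper": 1,"travel": [0.2,55,0.3],"turn": 0}
    - {"gripper": 1,"travel": [0.2,85,0.3],"turn": 0}
    - {"gripper": 1,"travel": [0.2,115,0.3],"turn": 0}
    - {"gripper": 1,"travel": [0.2,140,0.3],"turn": 0}
    - {"gripper": 1,"travel": [0.2,160,0.3],"turn": 0}
    - {"gripper": 1,"travel": [0.2,175,0.3],"turn": 0}
    - {"gripper": 1,"travel": [0.2,185,0.3],"turn": 0}
    - {"gripper": 1,"travel": [0.2,190.5,0.3],"turn": 0}
    - {"gripper": 1,"travel": [0.2,190.5,0.3],"turn": 0}
    - {"gripper": 1,"travel": [0.2,190.5,0.3],"turn": 0}

```text
time: 6.62
tool_pos: [0.5375, 0.071, 0.0738]
tool_rot: [[0.486, 0.001, -0.874], [0.874, -0.0, 0.486], [0.0, -1.0, -0.001]]
ft_force: [0.2, 0.7, 0.6]
finger_gap: 0.0883
```

```bash
python3 st.py; python3 - <<'E'
from h import *
p,d=shot('side','side1');cv2.imwrite('pics/side1c.png',cv2.resize(p[120:280,170:330,::-1],None,fx=3.7,fy=3.7,interpolation=cv2.INTER_CUBIC))
E
```

```text
time 6.625
joint_positions [-0.0877, 0.3604, 1.816, 0.0, 0.9641, -2.722]
tool_pos [0.5375, 0.071, 0.0738]
ft_force [0.1923, 0.7352, 0.5798]
ft_torque [0.1162, -0.0807, -0.0017]
finger_gap 0.0883
[[0.4858, 0.0011, -0.8741], [0.8741, -0.0001, 0.4858], [0.0005, -1.0, -0.001]] yawz 150.93375916892086
to target in tool mm [-0.14  8.3   0.46]
```

View pics/side1c.png

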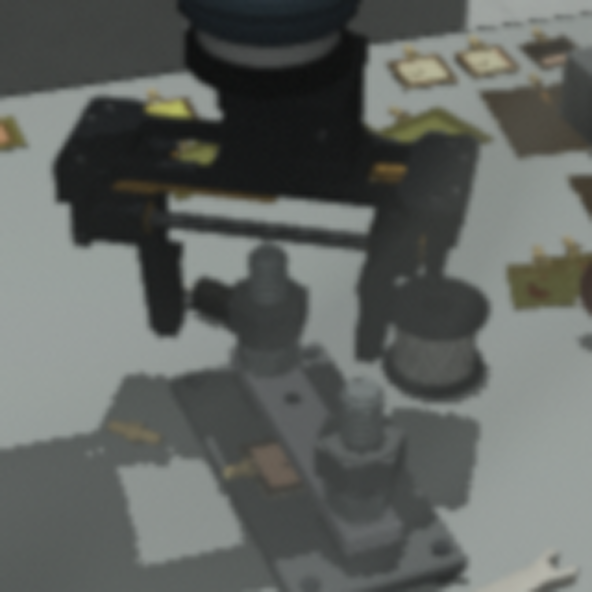

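Call:
jog_arm:
  plan:
    - {"gripper": 0.3,"travel": [0,0,0],"turn": 0}
    - {"gripper": 0.3,"travel": [0,0,0],"turn": 0}
    - {"gripper": 0.3,"travel": [0,0,0],"turn": 0}
    - {"gripper": 0.3,"travel": [0,0,0],"turn": 0}
    - {"gripper": 0.3,"travel": [0,0,0],"turn": 0}
    - {"gripper": 0.3,"travel": [0,0,0],"turn": 0}
    - {"gripper": 0.3,"travel": [0,0,0],"turn": 0}
    - {"gripper": 0.3,"travel": [0,0,0],"turn": 0}

```text
time: 7.68
tool_pos: [0.537, 0.071, 0.0732]
tool_rot: [[0.486, 0.0, -0.874], [0.874, -0.0, 0.486], [0.0, -1.0, -0.0]]
ft_force: [0.5, -0.3, 0.6]
finger_gap: 0.0356
```

```bash
python3 st.py; python3 - <<'E'
from h import *
p,d=shot('side','side2');cv2.imwrite('pics/side2c.png',cv2.resize(p[170:250,200:280,::-1],None,fx=7,fy=7,interpolation=cv2.INTER_CUBIC))
E
```

```text
time 7.675
joint_positions [-0.0877, 0.3611, 1.8165, -0.0, 0.9639, -2.7221]
tool_pos [0.537, 0.071, 0.0732]
ft_force [0.5327, -0.3182, 0.5978]
ft_torque [0.083, -0.1374, 0.0249]
finger_gap 0.0356
[[0.4858, 0.0001, -0.8741], [0.8741, -0.0, 0.4858], [0.0, -1.0, -0.0001]] yawz 150.93773923526905
to target in tool mm [0.06 7.72 0.06]
```

View pics/side2c.png

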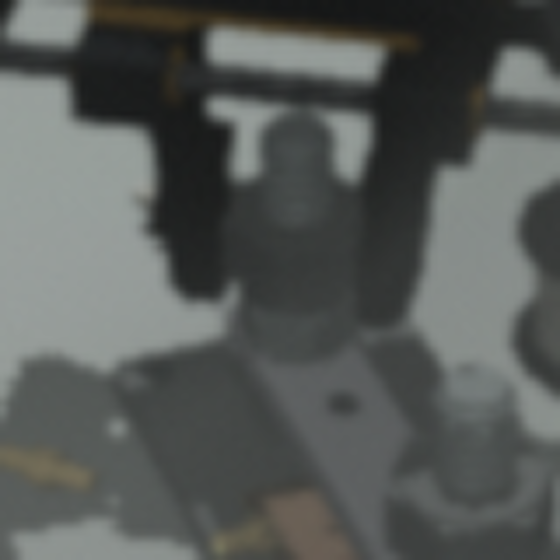

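Call:
jog_arm:
  plan:
    - {"gripper": 0.3,"travel": [0,0.05,0],"turn": 5}
    - {"gripper": 0.3,"travel": [0,0.11,0],"turn": 10}
    - {"gripper": 0.3,"travel": [0,0.17,0],"turn": 15}
    - {"gripper": 0.3,"travel": [0,0.22,0],"turn": 20}
    - {"gripper": 0.3,"travel": [0,0.28,0],"turn": 25}
    - {"gripper": 0.3,"travel": [0,0.33,0],"turn": 30}
    - {"gripper": 0.3,"travel": [0,0.39,0],"turn": 35}
    - {"gripper": 0.3,"travel": [0,0.45,0],"turn": 40}
    - {"gripper": 0.3,"travel": [0,0.5,0],"turn": 45}
    - {"gripper": 0.3,"travel": [0,0.56,0],"turn": 50}
    - {"gripper": 0.3,"travel": [0,0.61,0],"turn": 55}
    - {"gripper": 0.3,"travel": [0,0.67,0],"turn": 60}
    - {"gripper": 0.3,"travel": [0,0.72,0],"turn": 65}
    - {"gripper": 0.3,"travel": [0,0.78,0],"turn": 70}
    - {"gripper": 0.3,"travel": [0,0.83,0],"turn": 75}
    - {"gripper": 0.3,"travel": [0,0.89,0],"turn": 80}
    - {"gripper": 0.3,"travel": [0,0.95,0],"turn": 85}
    - {"gripper": 0.3,"travel": [0,1.0,0],"turn": 90}

```text
time: 9.98
tool_pos: [0.537, 0.0712, 0.0722]
tool_rot: [[0.873, 0.0, 0.488], [-0.488, 0.0, 0.873], [-0.0, -1.0, 0.0]]
ft_force: [0.8, 0.9, -0.1]
finger_gap: 0.0358
```

```bash
python3 st.py; python3 - <<'E'
from h import *
p,d=shot('side','side3');cv2.imwrite('pics/side3c.png',cv2.resize(p[170:250,200:280,::-1],None,fx=7,fy=7,interpolation=cv2.INTER_CUBIC))
E
python3 st.py
```

```text
time 9.975
joint_positions [-0.0876, 0.3628, 1.8168, 0.0003, 0.9619, -1.1485]
tool_pos [0.537, 0.0712, 0.0722]
ft_force [0.7752, 0.863, -0.1342]
ft_torque [0.1437, -0.2001, 0.0601]
finger_gap 0.0358
[[0.8727, 0.0001, 0.4882], [-0.4882, 0.0003, 0.8727], [-0.0, -1.0, 0.0003]] yawz 60.77528996320816
to target in tool mm [ 0.06  6.73 -0.08]
time 10.025
joint_positions [-0.0875, 0.3628, 1.8168, 0.0004, 0.9619, -1.1451]
tool_pos [0.537, 0.0712, 0.0722]
ft_force [-0.4955, 1.1367, 0.3202]
ft_torque [0.1685, -0.1813, -0.0338]
finger_gap 0.0355
[[0.871, 0.0001, 0.4912], [-0.4912, 0.0003, 0.871], [-0.0001, -1.0, 0.0003]] yawz 60.580270304514244
to target in tool mm [ 0.06  6.71 -0.09]
```

View pics/side3c.png

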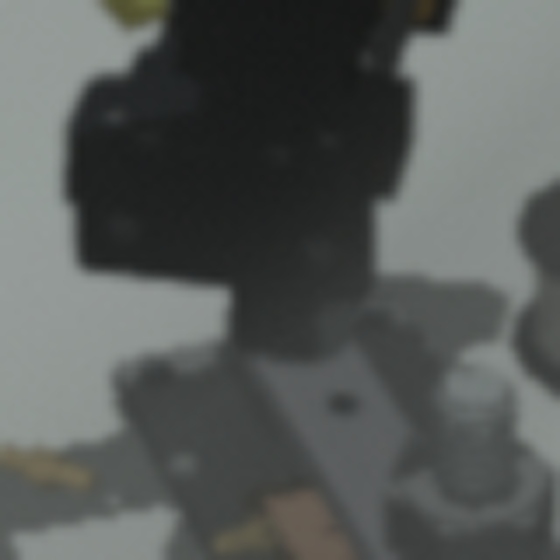

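```bash
cat > tq.py <<'E'
from h import *
T=[];J=[]
for i in range(3):
    s=arm.state();T.append(s['ft_torque'][2]);J.append(s['joint_efforts'][5])
    if i<2: arm.snapshot('top')
R=np.array(s['tool_rot'])
print('t',s['time'],'tz',np.round(T,3),'j6eff',np.round(J,3),'yaw',round(np.degrees(np.arctan2(R[1,2],R[0,2])),2),'gap',round(s['finger_gap'],4),'F',np.round(s['ft_force'],1),'z',round(s['tool_pos'][2],4),'j6',round(s['joint_positions'][5],3))
E
python3 tq.py
```

```text
t 10.125 tz [-0.034 -0.025 -0.019] j6eff [-0.286  0.694  0.266] yaw 61.02 gap 0.0358 F [-0.4  1.8  0.6] z 0.0722 j6 -1.153
```

Call:
jog_arm:
  plan:
    - {"gripper": 0.3,"travel": [0,0.05,0],"turn": 5}
    - {"gripper": 0.3,"travel": [0,0.11,0],"turn": 10}
    - {"gripper": 0.3,"travel": [0,0.17,0],"turn": 15}
    - {"gripper": 0.3,"travel": [0,0.22,0],"turn": 20}
    - {"gripper": 0.3,"travel": [0,0.28,0],"turn": 25}

```text
time: 10.75
tool_pos: [0.537, 0.0712, 0.0719]
tool_rot: [[0.586, 0.0, 0.81], [-0.81, 0.0, 0.586], [-0.0, -1.0, 0.0]]
ft_force: [1.6, 2.0, -0.4]
finger_gap: 0.0357
```

```bash
python3 tq.py
```

```text
t 10.85 tz [ 0.055 -0.061  0.033] j6eff [-0.891 -0.258  0.69 ] yaw 35.99 gap 0.0357 F [ 0.1  1.2 -0.4] z 0.072 j6 -0.716
```

Call:
jog_arm:
  plan:
    - {"gripper": 0.3,"travel": [0,0.05,0],"turn": 5}
    - {"gripper": 0.3,"travel": [0,0.11,0],"turn": 10}
    - {"gripper": 0.3,"travel": [0,0.17,0],"turn": 15}

```text
time: 11.22
tool_pos: [0.5371, 0.0712, 0.0718]
tool_rot: [[0.358, 0.0, 0.934], [-0.934, 0.0, 0.358], [-0.0, -1.0, 0.0]]
ft_force: [0.2, 2.1, -0.7]
finger_gap: 0.0357
```

```bash
python3 tq.py
```

```text
t 11.325 tz [ 0.074 -0.013 -0.05 ] j6eff [-0.891 -0.239  0.687] yaw 21.06 gap 0.0358 F [ 1.4  2.2 -0.3] z 0.0718 j6 -0.455
```

Call:
jog_arm:
  plan:
    - {"gripper": 0.3,"travel": [0,0.05,0],"turn": 5}
    - {"gripper": 0.3,"travel": [0,0.11,0],"turn": 10}
    - {"gripper": 0.3,"travel": [0,0.17,0],"turn": 15}

```text
time: 11.7
tool_pos: [0.5371, 0.0712, 0.0716]
tool_rot: [[0.105, 0.0, 0.994], [-0.994, 0.0, 0.105], [-0.0, -1.0, 0.0]]
ft_force: [1.3, 2.2, -0.8]
finger_gap: 0.0358
```

```bash
python3 tq.py
```

```text
t 11.8 tz [0.166 0.144 0.03 ] j6eff [-0.744 -0.078  0.788] yaw 6.11 gap 0.0355 F [1.8 2.3 0.3] z 0.0716 j6 -0.194
```

Call:
jog_arm:
  plan:
    - {"gripper": 0.3,"travel": [0,0.05,0],"turn": 5}
    - {"gripper": 0.3,"travel": [0,0.11,0],"turn": 10}

```text
time: 12.05
tool_pos: [0.5371, 0.0712, 0.0715]
tool_rot: [[-0.068, 0.0, 0.998], [-0.998, 0.0, -0.068], [-0.0, -1.0, 0.0]]
ft_force: [1.2, 2.6, -0.6]
finger_gap: 0.0356
```

```bash
python3 tq.py
```

```text
t 12.15 tz [0.172 0.162 0.091] j6eff [-0.732 -0.049  0.812] yaw -3.87 gap 0.0357 F [ 1.5  3.2 -0.6] z 0.0715 j6 -0.02
```

Call:
jog_arm:
  plan:
    - {"gripper": 0.3,"travel": [0,0.05,0],"turn": 5}
    - {"gripper": 0.3,"travel": [0,0.11,0],"turn": 10}

```text
time: 12.4
tool_pos: [0.5371, 0.0712, 0.0714]
tool_rot: [[-0.24, 0.0, 0.971], [-0.971, 0.0, -0.24], [-0.0, -1.0, 0.0]]
ft_force: [1.5, 2.3, -1.4]
finger_gap: 0.0359
```

```bash
python3 tq.py
```

```text
t 12.5 tz [0.274 0.186 0.105] j6eff [-0.707 -0.02   0.836] yaw -13.86 gap 0.0358 F [ 1.5  1.4 -0.9] z 0.0714 j6 0.154
```

Call:
jog_arm:
  plan:
    - {"gripper": 0.3,"travel": [0,0.03,0],"turn": 3}
    - {"gripper": 0.3,"travel": [0,0.06,0],"turn": 6}

```text
time: 12.75
tool_pos: [0.5372, 0.0711, 0.0714]
tool_rot: [[-0.339, 0.001, 0.941], [-0.941, 0.0, -0.339], [-0.0, -1.0, 0.001]]
ft_force: [2.3, 3.2, -1.1]
finger_gap: 0.0356
```

```bash
python3 tq.py
```

```text
t 12.85 tz [0.203 0.168 0.209] j6eff [-0.321  0.123  0.599] yaw -19.83 gap 0.0356 F [ 2.1  3.  -1.3] z 0.0714 j6 0.258
```

Call:
jog_arm:
  plan:
    - {"gripper": 0.3,"travel": [0,0.03,0],"turn": 3}
    - {"gripper": 0.3,"travel": [0,0.06,0],"turn": 6}

```text
time: 13.1
tool_pos: [0.5372, 0.0711, 0.0713]
tool_rot: [[-0.437, 0.0, 0.9], [-0.9, 0.0, -0.437], [-0.0, -1.0, 0.0]]
ft_force: [1.8, 2.8, -1.5]
finger_gap: 0.0357
```

```bash
python3 tq.py
```

```text
t 13.2 tz [0.303 0.243 0.178] j6eff [-0.306  0.127  0.613] yaw -25.86 gap 0.0355 F [ 3.   2.8 -1. ] z 0.0713 j6 0.364
```

Call:
jog_arm:
  plan:
    - {"gripper": 0.3,"travel": [0,0.02,0],"turn": 2}
    - {"gripper": 0.3,"travel": [0,0.04,0],"turn": 4}

```text
time: 13.45
tool_pos: [0.5372, 0.0711, 0.0713]
tool_rot: [[-0.501, 0.0, 0.865], [-0.865, -0.0, -0.501], [-0.0, -1.0, 0.0]]
ft_force: [4.2, 4.3, -0.1]
finger_gap: 0.0359
```

```bash
python3 tq.py
```

```text
t 13.55 tz [0.563 0.536 0.504] j6eff [0.099 0.408 0.78 ] yaw -30.05 gap 0.0356 F [ 3.2  3.9 -1. ] z 0.0713 j6 0.437
```

Call:
jog_arm:
  plan:
    - {"gripper": 0.7,"travel": [0,0,0],"turn": 0}
    - {"gripper": 0.7,"travel": [0,0,0],"turn": 0}
    - {"gripper": 0.7,"travel": [0,0,0],"turn": 0}
    - {"gripper": 0.7,"travel": [0,0,0],"turn": 0}
    - {"gripper": 0.7,"travel": [0,0,0],"turn": 0}
    - {"gripper": 0.7,"travel": [0,-10,0],"turn": 0}
    - {"gripper": 0.7,"travel": [0,-30,0],"turn": 0}
    - {"gripper": 0.7,"travel": [0,-60,0],"turn": 0}
    - {"gripper": 0.7,"travel": [0,-90,0],"turn": 0}
    - {"gripper": 0.7,"travel": [0,-120,0],"turn": 0}
    - {"gripper": 0.7,"travel": [0,-150,0],"turn": 0}
    - {"gripper": 0.7,"travel": [0,-180,0],"turn": 0}
    - {"gripper": 0.7,"travel": [0,-200,0],"turn": 0}
    - {"gripper": 0.7,"travel": [0,-200,0],"turn": 0}

```text
time: 15.3
tool_pos: [0.538, 0.071, 0.2737]
tool_rot: [[-0.501, 0.005, 0.866], [-0.866, -0.0, -0.501], [-0.002, -1.0, 0.004]]
ft_force: [0.0, 0.1, -0.8]
finger_gap: 0.0622
```

```bash
python3 st.py; python3 - <<'E'
from h import *
p,d=shot('side','side4')
o=cv2.imread('pics/side0.png')
f=lambda im:cv2.resize(im[165:295,190:290],None,fx=4,fy=4,interpolation=cv2.INTER_CUBIC)
cv2.imwrite('pics/cmp.png',np.hstack([f(o),f(p[:,:,::-1])]))
for q in ('lock_nut_centre','set_nut_corner','spool_mid','attenuator_mid','adapter_mid','wrench_mid'):
    print(q,[(np.round(r['position'],4).tolist(),round(r['confidence'],2)) for r in arm.search_frame('side',q)])
t,_=shot('top','top4')
E
```

```text
time 15.3
joint_positions [-0.0876, 0.097, 1.6808, -0.0, 1.3593, 0.437]
tool_pos [0.538, 0.071, 0.2737]
ft_force [0.0173, 0.0741, -0.7865]
ft_torque [-0.0293, -0.0359, -0.008]
finger_gap 0.0622
[[-0.5008, 0.0046, 0.8655], [-0.8655, -0.0004, -0.5008], [-0.0019, -1.0, 0.0042]] yawz -30.05614499304208
to target in tool mm [  0.8  208.17  -1.75]
lock_nut_centre [([0.5313, 0.0573, 0.0707], 0.66)]
set_nut_corner [([0.5345, 0.063, 0.0647], 0.96)]
spool_mid [([0.6334, 0.07, 0.0314], 0.87), ([0.5341, 0.0638, 0.0644], 0.21)]
attenuator_mid [([0.5319, 0.1588, 0.0138], 0.65)]
adapter_mid [([0.468, 0.0689, 0.0044], 0.53)]
wrench_mid [([0.5565, -0.1008, 0.0127], 0.79), ([0.5338, -0.0183, 0.0146], 0.31)]
```

View pics/cmp.png

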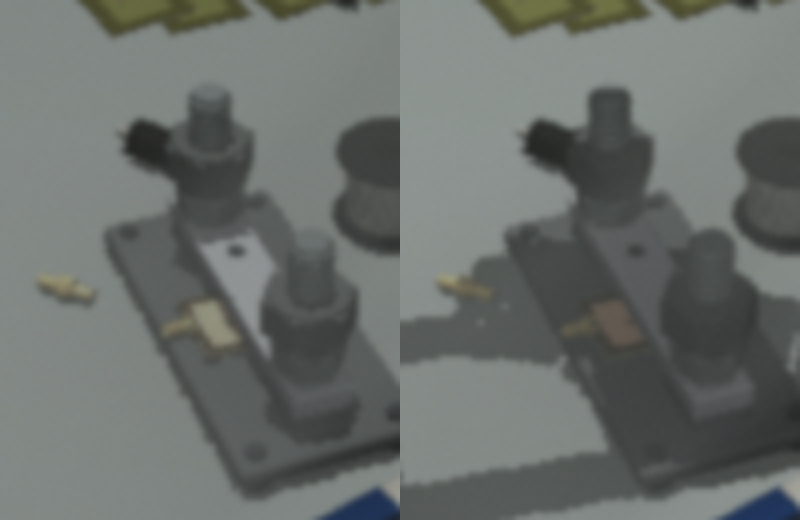

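View pics/top4.png

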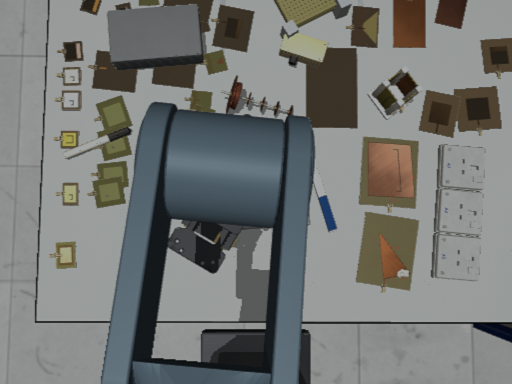

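Call:
jog_arm:
  plan:
    - {"gripper": 0.7,"travel": [25,-10,2],"turn": 0}
    - {"gripper": 0.7,"travel": [65,-10,4],"turn": 0}
    - {"gripper": 0.7,"travel": [105,-10,6],"turn": 0}
    - {"gripper": 0.7,"travel": [145,-10,9],"turn": 0}
    - {"gripper": 0.7,"travel": [185,-10,11],"turn": 0}
    - {"gripper": 0.7,"travel": [225,-10,14],"turn": 0}
    - {"gripper": 0.7,"travel": [265,-10,16],"turn": 0}
    - {"gripper": 0.7,"travel": [305,-10,19],"turn": 0}
    - {"gripper": 0.7,"travel": [345,-10,21],"turn": 0}
    - {"gripper": 0.7,"travel": [385,-10,24],"turn": 0}
    - {"gripper": 0.7,"travel": [420,-10,26],"turn": 0}
    - {"gripper": 0.7,"travel": [446,-10,27],"turn": 0}
    - {"gripper": 0.7,"travel": [446,-10,27],"turn": 0}

```text
time: 17.32
tool_pos: [0.3361, -0.3296, 0.2808]
tool_rot: [[-0.503, -0.0, 0.864], [-0.864, 0.001, -0.503], [-0.0, -1.0, -0.001]]
ft_force: [0.5, 0.1, -0.4]
finger_gap: 0.0616
```

```bash
python3 - <<'E'
from h import *
C={'L':(.537,.0712),'R':(.5446,-.0403)}
for n in('top0','n'):
    for k in C:
        v=[]
        for i in range(1 if n=='top0' else 4):
            d=np.load('pics/top0_d.npy') if n=='top0' else shot('top',f'top5_{i}')[1]
            W=world('top',d);R=np.hypot(W[...,0]-C[k][0],W[...,1]-C[k][1]); m=(R>.0125)&(R<.017)&(W[...,2]<.085)&(W[...,2]>.065);v.append(np.mean(W[m][:,2]))
        print(n,k,np.round(v,4))
p,_=shot('side','side5')
o=cv2.imread('pics/side0.png')
f=lambda im:cv2.resize(im[175:245,205:275],None,fx=5.6,fy=5.6,interpolation=cv2.INTER_CUBIC)
cv2.imwrite('pics/cmp2.png',np.hstack([f(o),f(p[:,:,::-1])]))
a,b=cv2.imread('pics/top0.png'),cv2.imread('pics/top5_3.png')
g=lambda im:cv2.resize(im[135:265,165:345],None,fx=2.2,fy=2.2,interpolation=cv2.INTER_CUBIC)
cv2.imwrite('pics/cmp3.png',np.hstack([g(a),g(b)]))
E
```

```text
top0 L [0.0756]
top0 R [0.0738]
n L [0.0737 0.0736 0.0738 0.0736]
n R [0.0738 0.0734 0.0737 0.0738]
```

View pics/cmp2.png

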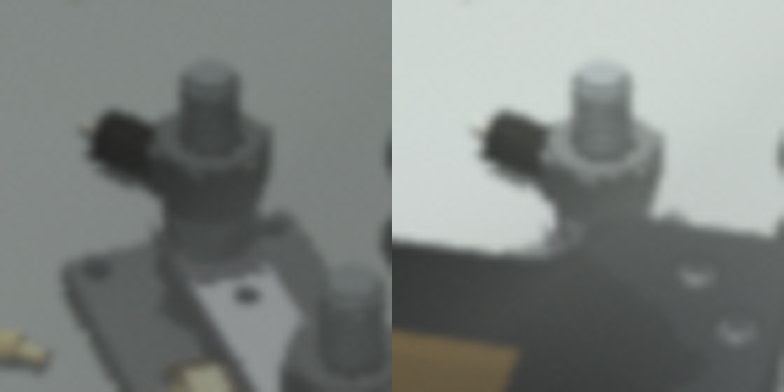

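View pics/cmp3.png

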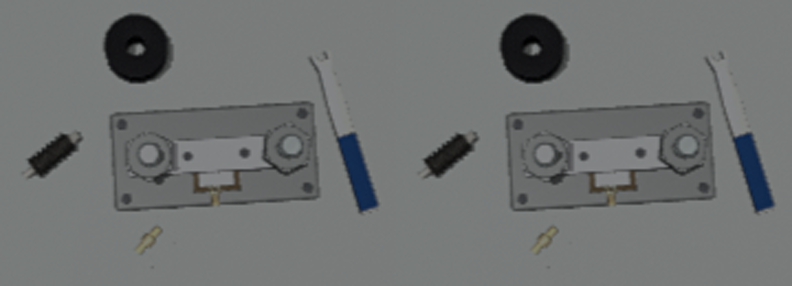

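```bash
python3 -c "
from plant import arm
print(arm.sign_off())"
```

```text
the job is handed in; nothing more can be done
None
```

I ran the left-hand lock nut down about 181° clockwise and tightened it until the spring washer stopped dead. I then let go, moved the arm clear and handed the job in at about 18 s.

- **Torque:** it rose from about 0.15 N m where the washer landed to about 0.24 N m. Over the last 4° of turn it jumped to about 0.53 N m, with a highest reading of 0.56. I stopped there, below the 0.7 N m at which the setting nut would turn.
- **Nut height:** the top face dropped from about 75.6 mm to 73.7 mm, level with the locked right-hand nut at 73.7 mm. That fits the angle turned, so the torque and the height both say the washer is flat.
- **Surroundings:** in the before and after top views the spool, attenuator, adapter and wrench look unmoved.
- **Not confirmed directly:** I did not measure the setting nut's angle in the images. In the last side view the gripper blocked it, so that it stayed put rests on the torque readings, which were sampled only between moves.

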